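# Close-pack the hexagonal vial blocks in the sampler tray

## Robot

A 6-joint arm with a two-finger parallel gripper is mounted at the origin on the work surface. World frame = base frame: x ahead of the robot, y to its left, z up, the work surface at z = 0. Lengths are in m, angles in rad, forces in N, time in s.
With the tool pointing down it reaches from about 0.35 to 0.975 m from the base axis. Payload 4.9 kg.
Tool frame: the origin (TCP) lies where the fingers leave the gripper's body, on its centre line; the fingertips stand 73 mm ahead of it and the grasp point (between the pads) lies 54 mm ahead of it; z points along the fingers, y is the direction in which the jaws open and shut (so a half turn about z gives the same grasp; the last joint's range is limited). The gripper opens to 85 mm and grips with 20 to 120 N. Pads are 22 mm wide; open, the fingers measure 114 mm over their backs; the gripper's body (76 mm by 85 mm) begins 54 mm behind the grasp point. The pads swing forward as they close: fully open they stand 13 mm farther back than shut.
Start: joints at [1.23, 0.053, 1.613, -0, 1.476, -0.119], TCP at [0.137, 0.61, 0.304] pointing down, gripper open.
Joint ranges: [-3.01, 3.01], [-1.01, 2.22], [0.06, 2.58], [-1.02, 4.17], [0.09, 2.62], [-3.14, 3.14]. Speed limits (rad/s): [2.57, 2.57, 3.14, 3.14, 3.14, 3.14].

## Interface

Orientations are given as a rotation vector (axis times angle).
In Python, from station import monitor, vision, workorder gives the robot as it stands.
- The arm moves only by the tool arm_command, never from a script. Its argument "rows" is text: rows parted by semicolons, each of 6 numbers parted by spaces: the shift along the world's x, y, z in mm, then the turn, a rotation vector about the world's x, y, z in degrees. In form: tx ty tz wx wy wz; .... A call has 1 to 12 rows; each row is the pose to reach, as a shift and turn from the pose measured when the call began; what a row does not reach only later rows make up. A row lasts 1/8 s, in which the tool goes at most 62.5 mm and 10.7 degrees, less where a joint would pass 70% of its speed; a pose out of reach is approached as far as the arm can. A call with a gripper value outside its range is refused whole. "jaw" is the opening, from 0 (shut) to 1 (fully open), set as the call begins (left out, the last holds). The fingers move at their own pace and stop on an object; "squeeze" is the grip in N (left out, the last holds). Time passes only in rows, so rows that repeat a pose let the fingers close. It gives the time, the measured TCP pose, the force and the opening at its end, in the units of the state.
- monitor.get_obs(): the state, without advancing time (a new reading comes with each control period).
- vision.get_image(name): name is "side" or "top" or "wrist"; returns a dict with "frame" (384x512x3 uint8, red, green, blue), "vfov" (degrees; the focal length in pixels is half the picture's height over the tangent of half this angle, whatever the lens; pixels are square), "cx", "cy" (the principal point, pixels), "R" (3x3) and "t" (3): a world point X has camera coordinates R X + t; the wrist camera has in their place "T_tool_cam" (4x4, takes a point from camera to tool coordinates, whose origin is the TCP and whose axes are the flange's). Camera axes: x right, y down, z forward; pixel columns grow to the right and rows downward; lengths in m; the calibration is good to about 2 mm. A picture is of the moment at which its call begins: read the wrist's pose just before it. There is no depth.
- workorder.finish_job(): hands the job in, once; it reports no verdict.
The state is a dict: "t": time; "q": joint angles; "dq": joint speeds; "effort": joint torques, N m; "tool_pos": TCP position; "tool_rot": TCP orientation; "contact_force": force on the tool from outside, world axes, zero at the start; "wrist_torque": the same for the moment, N m; "opening": finger opening in m.
Only numpy, scipy, OpenCV 4.12 (cv2) and the standard library are available. Lean on these libraries where they do the work, as an engineer would, in place of code of your own. Each camera call takes 0.05 s, during which the arm holds its last target. There are 200 camera calls.

## Task

Slide the three hexagonal vial blocks lying on the bench into the tray with the two already there, so that all five lie close-packed: three side by side along the back wall (the orange mark shows the empty place) and two nested in the notches in front of them, flat faces against flat faces, with no gaps you could see across the table. The wells are filled, so keep every block flat on the bench - slide and push, never lift or tip one - and leave the jar, tin, wrench, spatula, beaker and vial rack where they are.

Things in the scene. Friction and masses are not known exactly. Their poses are not given: they have to be found in the camera images.
- tray: Fixed aluminium tray, white floor flush with the bench, open to the robot; back and side walls 10 mm high, 6 mm thick. Origin: middle back place; x points in, towards the back wall, y left, z up. 135 mm wide inside beside the back row; from x = -12 mm outward the side walls flare by 0.3 rad to the open end at x = -68 mm. Back wall face at x = 25.9 mm. Packed blocks: a corner to the back wall, flats to the side walls.
- back_left (a point): Point on the tray floor where a block's centre belongs: left (+y) place of the back row, tray frame (0, 44.8, 0) mm.
- back_mid (a point): Point on the tray floor where a block's centre belongs: middle place of the back row, tray frame (0, 0, 0) mm.
- back_right (a point): Point on the tray floor where a block's centre belongs: right (-y) place of the back row, tray frame (0, -44.8, 0) mm.
- front_left (a point): Point on the tray floor where a block's centre belongs: left place of the front row, tray frame (-38.1, 22.4, 0) mm.
- front_right (a point): Point on the tray floor where a block's centre belongs: right place of the front row, tray frame (-38.1, -22.4, 0) mm.
- block1: A hexagonal vial block, blue, an upright hexagonal prism 44 mm across flats (sides 25.4 mm, 50.8 mm across corners), 28 mm high, about 120 g, with a silver ring and dark well on top. Origin: centre of its underside. Its x axis is the normal of a flat side (others every 60 degrees); z up. Starts in the tray, in one of the places of the back row.
- block2: A hexagonal vial block, blue, an upright hexagonal prism 44 mm across flats (sides 25.4 mm, 50.8 mm across corners), 28 mm high, about 120 g, with a silver ring and dark well on top. Origin: centre of its underside. Its x axis is the normal of a flat side (others every 60 degrees); z up. Starts in the tray, in one of the places of the back row.
- block3: A hexagonal vial block, blue, an upright hexagonal prism 44 mm across flats (sides 25.4 mm, 50.8 mm across corners), 28 mm high, about 120 g, with a silver ring and dark well on top. Origin: centre of its underside. Its x axis is the normal of a flat side (others every 60 degrees); z up. Starts somewhere on the bench, turned anyhow.
- block4: A hexagonal vial block, blue, an upright hexagonal prism 44 mm across flats (sides 25.4 mm, 50.8 mm across corners), 28 mm high, about 120 g, with a silver ring and dark well on top. Origin: centre of its underside. Its x axis is the normal of a flat side (others every 60 degrees); z up. Starts somewhere on the bench, turned anyhow.
- block5: A hexagonal vial block, blue, an upright hexagonal prism 44 mm across flats (sides 25.4 mm, 50.8 mm across corners), 28 mm high, about 120 g, with a silver ring and dark well on top. Origin: centre of its underside. Its x axis is the normal of a flat side (others every 60 degrees); z up. Starts somewhere on the bench, turned anyhow.
- marker: Flat orange hexagon printed on the tray floor, 36 mm across, no thickness to speak of: it shows the place of the back row that is empty at the start. Origin: its centre. It does not move.
- jar: Bystander: small amber jar with white cap, standing, 32 mm diameter, 42 mm high, loose. Origin: centre of its underside.
- tin: Bystander: round steel tin, 38 mm diameter, 24 mm high, loose. Origin: centre of its underside.
- wrench: Bystander: steel wrench, 150 mm long, lying flat along its x axis, loose. Origin: about the middle of its length.
- spatula: Bystander: spatula, 160 mm long, lying flat along its x axis, loose. Origin: about the middle of its length.
- beaker: Bystander: clear open beaker, 56 mm diameter, 62 mm high, loose. Origin: centre of its underside.
- vial_rack: Bystander: blue rack of small vials, 60 mm (x) by 110 mm (y), 60 mm high, loose. Origin: centre of its underside.

How it is judged:
By the outcome, as a careful person would: the job done as asked, in the order asked, and still so for the second after the job is handed in, with the robot touching nothing.
It also fails if it takes over 72 s, if anything falls off the work surface, if the arm or the gripper's body presses on something with over 40 N, if the wrist force passes 120 N, or if a joint passes its speed limit or range.

## Working session

There is one attempt and no reset: what is moved stays moved. The work goes in short steps, Python scripts to look and compute and a tool call to move; the robot and the scene stay as the last step left them, time stands still between calls to the robot, and variables do not carry over. Pictures are saved under pics/ and viewed, about 8 in all and at most 12, crops included, and the job is handed in when it is done.

Besides the shell and the picture viewer there is one more tool, called by a JSON object that holds its "method" and its "body", one argument or row to a line. arm_command: Moves the arm, as the interface text tells. Its arguments: {"type":"object","properties":{"rows":{"type":"string"},"jaw":{"type":"number"},"squeeze":{"type":"number"}},"required":["rows"]}

```bash
mkdir -p pics; ls; cat > h.py <<'E'
import numpy as np, cv2
from scipy.spatial.transform import Rotation as Ro
from station import monitor, vision, workorder
def cam(name):
    o=monitor.get_obs(); im=vision.get_image(name); f=im['frame']
    fl=f.shape[0]/2/np.tan(np.radians(im['vfov'])/2)
    if name=='wrist':
        T=np.array(im['T_tool_cam']); Rt=Ro.from_rotvec(o['tool_rot']).as_matrix()
        Rwc=Rt@T[:3,:3]; c=Rt@T[:3,3]+o['tool_pos']
    else:
        R=np.array(im['R']); Rwc=R.T; c=-R.T@np.array(im['t'])
    return dict(f=f,fl=fl,cx=im['cx'],cy=im['cy'],Rwc=Rwc,c=c)
def ray(C,uv,z):
    uv=np.atleast_2d(uv).astype(float)
    d=np.c_[(uv[:,0]-C['cx'])/C['fl'],(uv[:,1]-C['cy'])/C['fl'],np.ones(len(uv))]@C['Rwc'].T
    s=(z-C['c'][2])/d[:,2]
    return C['c']+s[:,None]*d
def proj(C,X):
    p=(np.atleast_2d(X)-C['c'])@C['Rwc']
    return np.c_[p[:,0]/p[:,2]*C['fl']+C['cx'],p[:,1]/p[:,2]*C['fl']+C['cy']]
def save(f,n): cv2.imwrite('pics/'+n,cv2.cvtColor(f,cv2.COLOR_RGB2BGR))
E
python3 - <<'E'
from h import *
for n in('top','side','wrist'):
    C=cam(n); save(C['f'],n+'0.png'); print(n,C['fl'],C['c'],C['Rwc'].round(3).tolist(),C['cx'],C['cy'])
o=monitor.get_obs(); print(o)
E
```

```text
pics
top 351.1862299981999 [0.47338234 0.01128316 0.91132292] [[-0.023, -0.992, 0.126], [-1.0, 0.021, -0.016], [0.014, -0.127, -0.992]] 254.80139351477348 191.9862337952758
side 462.02991696432514 [-0.03709076 -0.81558298  0.77612387] [[0.805, -0.35, 0.479], [-0.593, -0.479, 0.648], [0.003, -0.805, -0.593]] 258.18285834332863 191.4997234901057
wrist 341.1286235239583 [0.07267103 0.62421319 0.37378887] [[0.219, 0.941, 0.256], [0.976, -0.211, -0.059], [-0.002, 0.263, -0.965]] 257.52876156285834 193.1533139280408
{'t': 0.15, 'q': array([ 1.22996652e+00,  5.32215660e-02,  1.61400259e+00, -4.70613120e-06,
        1.47597514e+00, -1.19023337e-01]), 'dq': array([-0.00081197, -0.00202091, -0.00572072, -0.00079355, -0.00246412,
        0.0011777 ]), 'effort': array([ 4.60430601e-04, -3.94235086e+01, -3.70725596e+01, -1.29510117e-04,
        4.49414554e-03, -7.85350665e-06]), 'tool_pos': array([0.13738401, 0.60933025, 0.30292086]), 'tool_rot': array([-3.47658176e-01, -3.12193214e+00,  2.45867561e-03]), 'contact_force': array([ 0.70484074,  0.25393943, -0.24669948]), 'wrist_torque': array([0.00450879, 0.00887486, 0.01070493]), 'opening': 0.08517878984551924}
```

View pics/top0.png

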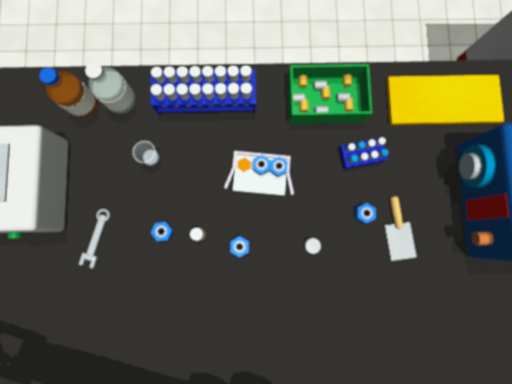

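View pics/side0.png

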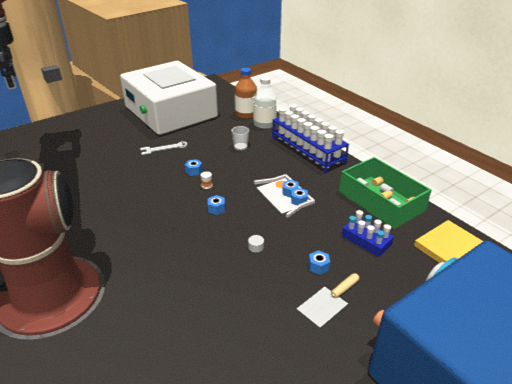

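Top view: tray around (262,172), with the empty orange place at (244,164) and blocks at (261,164) and (279,167). Loose blocks are at (161,232), (239,247) and (367,213), the jar at (197,234), the tin at (313,246) and the beaker at (145,152). The side view agrees.

```bash
cat >> h.py <<'E'
def blues(C,amin=60,z=0.028):
    """blue blobs: holes filled, contour -> list(area, centre px, hull)"""
    h=cv2.cvtColor(C['f'],cv2.COLOR_RGB2HSV)
    m=cv2.inRange(h,(100,120,90),(118,255,255))
    cs,_=cv2.findContours(m,cv2.RETR_EXTERNAL,cv2.CHAIN_APPROX_NONE)
    return m,[c[:,0,:] for c in cs if cv2.contourArea(c)>amin]
E
python3 - <<'E'
from h import *
C=cam('top'); m,cs=blues(C)
for c in cs:
    M=cv2.minEnclosingCircle(c); print('blob',np.round(M[0]),round(M[1],1),ray(C,M[0],.028).round(4))
h=cv2.cvtColor(C['f'],cv2.COLOR_RGB2HSV)
mo=cv2.inRange(h,(10,150,150),(25,255,255)); mo[:140]=0;mo[190:]=0
ys,xs=np.nonzero(mo); k=(xs<260)&(xs>225); print('marker',ray(C,[xs[k].mean(),ys[k].mean()],0).round(4))
for n,uv,z in[('jar',(197,234),.042),('tin',(313,246),.024),('rack',(363,152),.06),('trayBL',(234,153),.0),('trayBR',(291,157),0),('openL',(227,188),0),('openR',(293,194),0),('beaker',(145,152),.0)]: print(n,ray(C,uv,z).round(3))
C=cam('wrist'); print('wrist center sees',ray(C,[256,192],0))
E
```

```text
blob [239. 246.] 11.1 [[0.4512 0.0383 0.028 ]]
blob [161. 231.] 11.2 [[0.4929 0.2326 0.028 ]]
blob [366. 213.] 10.9 [[ 0.5269 -0.2832  0.028 ]]
blob [270. 166.] 17.1 [[ 0.6535 -0.0425  0.028 ]]
blob [364. 152.] 24.0 [[ 0.6847 -0.288   0.028 ]]
blob [508. 163.] 40.1 [[ 0.6479 -0.6604  0.028 ]]
blob [203.  87.] 55.3 [[0.8669 0.1275 0.028 ]]
blob [48. 76.] 9.6 [[0.9044 0.5338 0.028 ]]
marker [[0.6638 0.024  0.    ]]
jar [[0.483 0.141 0.042]]
tin [[ 0.447 -0.146  0.024]]
rack [[ 0.677 -0.275  0.06 ]]
trayBL [[0.695 0.049 0.   ]]
trayBR [[ 0.681 -0.102  0.   ]]
openL [[0.602 0.069 0.   ]]
openR [[ 0.582 -0.104  0.   ]]
beaker [[0.702 0.284 0.   ]]
wrist center sees [[0.1703457  0.60011866 0.        ]]
```

View pics/wrist0.png

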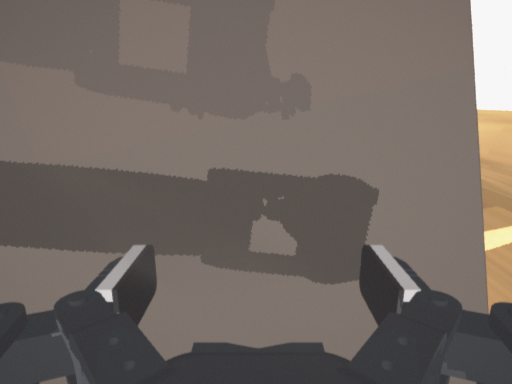

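{"method": "arm_command", "body": {
  "rows": "40 -47 0 0 0 0; 80 -94 0 0 0 0; 120 -141 0 0 0 0; 160 -188 0 0 0 0; 200 -235 0 0 0 0; 240 -282 -20 0 0 0; 280 -329 -40 0 0 0; 323 -376 -60 0 0 0; 323 -376 -60 0 0 0; 323 -376 -60 0 0 0; 323 -376 -60 0 0 0; 323 -376 -60 0 0 0",
  "jaw": 1
}}

```text
t: 1.75
tool_pos: [0.4599, 0.2346, 0.244]
tool_rot: [0.344, 3.122, -0.001]
contact_force: [-0.7, 0.2, -0.7]
opening: 0.0855
```

```bash
cat >> h.py <<'E'
def hexes(C,dbg=None):
    """bright blue top faces -> centre (ring) and flat-normal angle (deg mod 60), at z=28mm"""
    f=C['f']; h=cv2.cvtColor(f,cv2.COLOR_RGB2HSV)
    out=[]
    m=cv2.inRange(h,(95,100,60),(122,255,255))
    cs,_=cv2.findContours(m,cv2.RETR_EXTERNAL,cv2.CHAIN_APPROX_NONE)
    for c in cs:
        if cv2.contourArea(c)<400: continue
        P=ray(C,c[:,0,:]+0.0,.028)[:,:2]
        hull=cv2.convexHull((P*1000).astype(np.float32))
        out.append((cv2.contourArea(c),(P.min(0)).round(4),(P.max(0)).round(4)))
    return out
E
python3 - <<'E'
from h import *
C=cam('wrist'); save(C['f'],'w1.png'); print(hexes(C)); o=monitor.get_obs(); print(o['t'],o['tool_pos'],o['tool_rot'])
p=proj(C,[.493,.2326,.028])[0]; print(p)
h=cv2.cvtColor(C['f'],cv2.COLOR_RGB2HSV)
u,v=p.astype(int)
for d in range(-60,61,6):
    print(h[v+d,u] if 0<=v+d<384 else '',end=' ')
E
```

```text
[(2927.0, array([0.4249, 0.0144]), array([0.4784, 0.0765])), (2360.0, array([0.4653, 0.2068]), array([0.5181, 0.2578]))]
1.8 [0.45994426 0.23453336 0.24389138] [ 3.44508884e-01  3.12201160e+00 -6.89538049e-04]
[263.11013075 215.60933192]
[15 29 87] [14 32 89] [14 32 88] [ 9 29 88] [13 24 74] [108 120 130] [106 171 219] [ 90  83 247] [100  54 247] [162  13  98] [140  12  66] [126  19  67] [137  25  91] [ 99  83 247] [ 99 135 247] [154  14 126] [143  16 129] [138  20 130] [143  18 129] [154  14 124] [173  18 125]
```

View pics/w1.png

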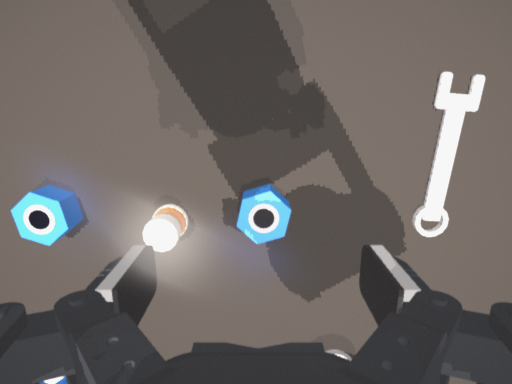

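The wrist view shows block A at (264,217), the jar at (166,228), block B at (40,218) and the wrench on the right. Top faces are clearly brighter than the sides, so I'll measure centre and orientation from the bright top face.

```bash
cat >> h.py <<'E'
def tops(C,z=.028,split=False):
    h=cv2.cvtColor(C['f'],cv2.COLOR_RGB2HSV)
    m=cv2.inRange(h,(88,55,228),(118,255,255))
    m=cv2.morphologyEx(m,cv2.MORPH_OPEN,np.ones((3,3),np.uint8))
    cs,_=cv2.findContours(m,cv2.RETR_EXTERNAL,cv2.CHAIN_APPROX_NONE)
    for c in cs:
        if cv2.contourArea(c)<500: continue
        P=ray(C,cv2.convexHull(c)[:,0,:],z)[:,:2]*1000
        M=cv2.moments(P.astype(np.float32)[:,None]); ctr=np.array([M['m10'],M['m01']])/M['m00']
        # dense resample then 6-fold phase
        Q=np.vstack([np.linspace(P[i-1],P[i],40) for i in range(len(P))])-ctr
        L=np.repeat([np.linalg.norm(P[i]-P[i-1]) for i in range(len(P))],40)
        r=np.hypot(*Q.T); th=np.arctan2(Q[:,1],Q[:,0])
        ph=np.angle(np.sum(L*r**6*np.exp(6j*th)))/6
        n=np.degrees(ph)+30
        print('ctr',ctr.round(1),'flat normal deg mod60',round(n%60,1),'area',round(abs(M['m00'])),'(1677 exp)',
          'px',cv2.boundingRect(c))
E
python3 - <<'E'
from h import *
C=cam('wrist'); tops(C)
E
```

```text
ctr [452.8  37.5] flat normal deg mod60 28.2 area 1740 (1677 exp) px (11, 192, 57, 54)
ctr [494.7 232.4] flat normal deg mod60 4.4 area 1707 (1677 exp) px (237, 191, 54, 53)
```

{"method": "arm_command", "body": {
  "rows": "5 0 0 0 0 -10.4; 10 0 0 0 0 -20.8; 15 -1 0 0 0 -31.2; 20 -1 0 0 0 -41.6; 25 -1 0 0 0 -52; 30 -2 0 0 0 -62.4; 35 -2 -20 0 0 -73; 35 -2 -60 0 0 -73; 35 -2 -100 0 0 -73; 35 -2 -140 0 0 -73; 35 -2 -161 0 0 -73; 35 -2 -161 0 0 -73"
}}

```text
t: 3.35
tool_pos: [0.4934, 0.2324, 0.0809]
tool_rot: [-2.132, -2.304, 0.007]
contact_force: [0.4, 0.2, 0.1]
opening: 0.0856
```

{"method": "arm_command", "body": {
  "rows": "1 0 1 0 0 0; 1 0 1 0 0 0; 1 0 1 0 0 0; 1 0 1 0 0 0; 1 0 1 0 0 0; 1 0 1 0 0 0",
  "jaw": 0,
  "squeeze": 20
}}

```text
t: 4.1
tool_pos: [0.4954, 0.2328, 0.0835]
tool_rot: [-2.133, -2.305, 0.004]
contact_force: [-0.3, -0.1, 6.6]
opening: 0.0437
```

```bash
python3 - <<'E'
from h import *
o=monitor.get_obs(); print(o['tool_pos'],o['contact_force'],o['opening'])
C=cam('wrist'); tops(C); save(C['f'],'w2.png')
E
```

```text
[0.49538974 0.23275502 0.08345778] [-0.30417437 -0.12008206  6.64891383] 0.04370700716538162
ctr [495.3 232.1] flat normal deg mod60 4.4 area 1703 (1677 exp) px (203, 211, 110, 114)
```

View pics/w2.png

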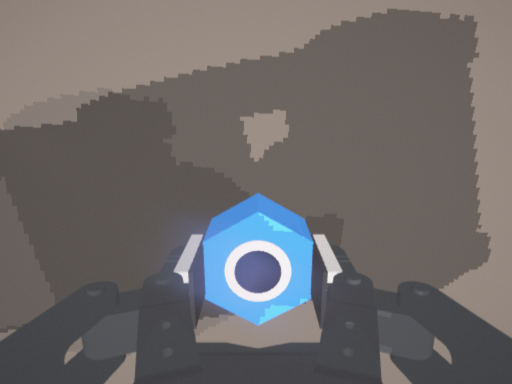

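Block A is gripped (opening 43.7 mm, as expected). Next I'll slide it round the jar to just outside the tray mouth, turning it to the tray's orientation.

{"method": "arm_command", "body": {
  "rows": "15 -4 0 0 0 0; 35 -12 0 0 0 2; 50 -25 0 0 0 4; 55 -45 0 0 0 6; 55 -65 0 0 0 8; 55 -85 0 0 0 10; 55 -105 0 0 0 12; 55 -125 0 0 0 14; 55 -145 0 0 0 17; 55 -165 0 0 0 20; 55 -182 0 0 0 20.3; 55 -188 0 0 0 20.3"
}}

```text
t: 5.65
tool_pos: [0.5506, 0.0439, 0.0835]
tool_rot: [-1.696, -2.644, 0.003]
contact_force: [0.2, 1.1, 0.7]
opening: 0.0441
```

{"method": "arm_command", "body": {
  "rows": "0 0 0 0 0 0; 0 0 0 0 0 0; 0 0 0 0 0 0; 0 0 20 0 0 0; 0 0 60 0 0 10; -10 0 100 0 0 20; -10 0 130 0 0 30; -10 0 145 0 0 40; -10 0 145 0 0 50; -10 0 145 0 0 60; -10 0 145 0 0 60; -10 0 145 0 0 60",
  "jaw": 0.65
}}

```text
t: 7.15
tool_pos: [0.5407, 0.0439, 0.2292]
tool_rot: [0.151, 3.136, -0.003]
contact_force: [0.8, 0.3, 0.9]
opening: 0.0556
```

```bash
python3 - <<'E'
from h import *
o=monitor.get_obs(); print(o['t'],o['tool_pos'],o['tool_rot'],o['contact_force'],o['opening'])
C=cam('wrist'); tops(C); save(C['f'],'w3.png')
E
```

```text
7.15 [0.54068057 0.04394247 0.22921602] [ 0.15073086  3.13646659 -0.00328169] [0.7824159  0.30616024 0.88290919] 0.0555859046151752
ctr [662.  -19.3] flat normal deg mod60 29.9 area 1403 (1677 exp) px (181, 293, 42, 47)
ctr [452.5  38. ] flat normal deg mod60 27.6 area 1639 (1677 exp) px (209, 36, 60, 69)
```

View pics/w3.png

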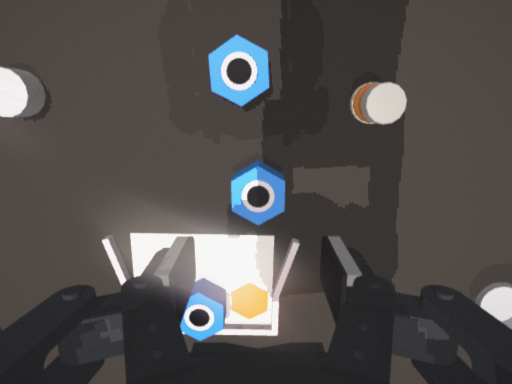

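The view shows A at (258,195) outside the mouth, B at (240,70), the tray floor's front edge along row 235, the marker at (250,300) and the middle block at (200,318). Next I'll measure the tray pose.

```bash
cat >> h.py <<'E'
def ring(C,uv,z=.028,R=45):
    """centre of dark well near pixel uv"""
    g=cv2.cvtColor(C['f'],cv2.COLOR_RGB2GRAY); h=cv2.cvtColor(C['f'],cv2.COLOR_RGB2HSV)
    m=((h[...,1]<120)|(h[...,2]<75)|(h[...,0]>122)).astype(np.uint8)*255   # ring+well inside blue
    k=np.zeros_like(m); cv2.circle(k,tuple(int(x) for x in uv),R,255,-1); 
    dark=cv2.inRange(g,0,70)&k
    n,lab,st,ce=cv2.connectedComponentsWithStats(dark)
    best=min(range(1,n),key=lambda i:np.hypot(*(ce[i]-uv))+(1e3 if st[i,4]<60 else 0))
    return ray(C,ce[best],z)[0,:2]*1000,st[best,4],ce[best].round(1)
E
python3 - <<'E'
from h import *
C=cam('wrist'); f=C['f']; h=cv2.cvtColor(f,cv2.COLOR_RGB2HSV)
for uv in[(258,196),(239,71),(200,318)]: print(ring(C,uv,R=14))
mo=cv2.inRange(h,(8,120,80),(28,255,255)); mo[:270]=0; mo[:,:220]=0; mo[:,280:]=0
c=max(cv2.findContours(mo,0,1)[0],key=cv2.contourArea); M=cv2.moments(c); uv=[M['m10']/M['m00'],M['m01']/M['m00']]
P=ray(C,c[:,0,:],0)[:,:2]*1000; Mm=cv2.moments(P.astype(np.float32)[:,None]); mk=np.array([Mm['m10'],Mm['m01']])/Mm['m00']
print('marker',mk,'area',Mm['m00'],'exp',36**2*.866)
pts=[]
for u in range(140,268,2):
    col=(h[200:260,u,2]>150)&(h[200:260,u,1]<70); 
    if col.any(): pts.append((u,200+col.argmax()-.5))
P=ray(C,pts,0)[:,:2]*1000
for _ in range(3):
    a=np.polyfit(P[:,1],P[:,0],1); r=P[:,0]-np.polyval(a,P[:,1]); P=P[abs(r)<1.5]
yaw=np.degrees(np.arctan(-a[0])); print('yaw front edge',yaw,len(P), 'edge x at marker y',np.polyval(a,mk[1]))
n=np.array([np.cos(np.radians(yaw)),np.sin(np.radians(yaw))])
print('marker dist from edge (68 exp)', (mk-np.array([np.polyval(a,mk[1]),mk[1]]))@n)
# back wall inner edge: bottom end of floor below marker
for u in(245,255): print([tuple(h[v,u]) for v in range(312,340,2)])
E
```

```text
(array([551.43839044,  43.03115238]), np.int32(338), array([257.8, 196.4]))
(array([452.23383484,  38.00109028]), np.int32(440), array([238.7,  70.7]))
(array([661.62536177, -22.1735822 ]), np.int32(230), array([198.5, 317.7]))
marker [673.06004625  27.64033411] area 475.3379294438346 exp 1122.336
yaw front edge -5.402514024567674 7 edge x at marker y 593.4945700025677
marker dist from edge (68 exp) 79.21203322055172
[(np.uint8(20), np.uint8(132), np.uint8(247)), (np.uint8(20), np.uint8(137), np.uint8(247)), (np.uint8(20), np.uint8(135), np.uint8(247)), (np.uint8(21), np.uint8(14), np.uint8(247)), (np.uint8(30), np.uint8(1), np.uint8(247)), (np.uint8(15), np.uint8(4), np.uint8(245)), (np.uint8(7), np.uint8(22), np.uint8(208)), (np.uint8(174), np.uint8(26), np.uint8(155)), (np.uint8(176), np.uint8(24), np.uint8(158)), (np.uint8(170), np.uint8(6), np.uint8(243)), (np.uint8(165), np.uint8(2), np.uint8(246)), (np.uint8(176), np.uint8(7), np.uint8(242)), (np.uint8(7), np.uint8(32), np.uint8(103)), (np.uint8(10), np.uint8(43), np.uint8(89))]
[(np.uint8(20), np.uint8(137), np.uint8(247)), (np.uint8(20), np.uint8(141), np.uint8(247)), (np.uint8(21), np.uint8(91), np.uint8(247)), (np.uint8(30), np.uint8(1), np.uint8(247)), (np.uint8(30), np.uint8(1), np.uint8(247)), (np.uint8(15), np.uint8(2), np.uint8(247)), (np.uint8(5), np.uint8(22), np.uint8(211)), (np.uint8(178), np.uint8(29), np.uint8(158)), (np.uint8(176), np.uint8(28), np.uint8(153)), (np.uint8(173), np.uint8(10), np.uint8(237)), (np.uint8(165), np.uint8(2), np.uint8(246)), (np.uint8(174), np.uint8(5), np.uint8(244)), (np.uint8(4), np.uint8(30), np.uint8(118)), (np.uint8(6), np.uint8(41), np.uint8(93))]
```

```bash
cat >> h.py <<'E'
def tray(C,box,cols,rows):
    f=C['f']; h=cv2.cvtColor(f,cv2.COLOR_RGB2HSV); g=cv2.GaussianBlur(cv2.cvtColor(f,cv2.COLOR_RGB2GRAY),(3,3),0).astype(int)
    mo=cv2.inRange(h,(8,60,60),(28,255,255)); z=np.zeros_like(mo); x0,y0,x1,y1=box; z[y0:y1,x0:x1]=mo[y0:y1,x0:x1]
    c=max(cv2.findContours(z,0,1)[0],key=cv2.contourArea)
    P=ray(C,c[:,0,:],0)[:,:2]*1000; M=cv2.moments(P.astype(np.float32)[:,None]); mk=np.array([M['m10'],M['m01']])/M['m00']
    print('marker',mk.round(1),'area',M['m00'],'exp 1122')
    pts=[(u,rows[0]+np.diff(g[rows[0]:rows[1],u]).argmax()+.5) for u in range(*cols,2)]
    P=ray(C,pts,0)[:,:2]*1000
    for _ in range(5):
        a=np.polyfit(P[:,1],P[:,0],1); r=P[:,0]-np.polyval(a,P[:,1]); P=P[abs(r)<max(1,2*r.std())] if len(P)>8 else P
    y=-np.arctan(a[0]); n=np.array([np.cos(y),np.sin(y)])
    d=(mk-np.array([np.polyval(a,mk[1]),mk[1]]))@n
    print('yaw',np.degrees(y),'n',len(P),'marker-edge',d,'exp 68')
    return mk,y
E
python3 - <<'E'
from h import *
C=cam('wrist'); mk,y=tray(C,(222,275,278,330),(136,268),(222,250))
t=np.array([np.cos(y),np.sin(y)]); l=np.array([-t[1],t[0]])
print('mid',mk-44.8*l,'A target grip',mk)
E
```

```text
marker [666.9  23.3] area 1062.8611073004868 exp 1122
yaw -6.598192920512505 n 66 marker-edge 71.3821611389846 exp 68
mid [661.7885057  -21.18507516] A target grip [666.93628643  23.31818712]
```

{"method": "arm_command", "body": {
  "rows": "5 0 -20 0 0 -10; 10 -1 -40 0 0 -20; 11 -1 -60 0 0 -30; 11 -1 -80 0 0 -40; 11 -1 -90 0 0 -50; 11 -1 -98 0 0 -60; 11 -1 -98 0 0 -60; 11 -1 -125 0 0 -60; 11 -1 -145 0 0 -60; 11 -1 -145 0 0 -60"
}}

```text
t: 8.55
tool_pos: [0.5501, 0.043, 0.0817]
tool_rot: [-1.694, -2.641, 0.007]
contact_force: [-0.9, 0.2, 0.0]
opening: 0.0555
```

{"method": "arm_command", "body": {
  "rows": "0 0 0 0 0 0; 0 0 0 0 0 0; 0 0 0 0 0 0; 4 -3 0 0 0 -0.6; 14 -8 0 0 0 -1.2; 30 -10 0 0 0 -1.2; 46 -12 0 0 0 -1.2; 62 -14 0 0 0 -1.2; 76 -15 0 0 0 -1.2; 90 -17 0 0 0 -1.2; 99 -18 0 0 0 -1.2; 99 -18 0 0 0 -1.2",
  "jaw": 0
}}

```text
t: 10.05
tool_pos: [0.6505, 0.0247, 0.0827]
tool_rot: [-1.724, -2.625, 0.004]
contact_force: [2.4, -0.7, 3.5]
opening: 0.0435
```

{"method": "arm_command", "body": {
  "rows": "0 0 0 0 0 0; 0 0 0 0 0 0; 0 0 30 0 0 0; 0 0 60 0 0 10; -15 2 70 0 0 20; -30 3 70 0 0 30; -38 4 70 0 0 40; -38 4 70 0 0 50; -38 4 70 0 0 60; -38 4 70 0 0 60",
  "jaw": 0.6
}}

```text
t: 11.3
tool_pos: [0.612, 0.0288, 0.1522]
tool_rot: [-0.183, -3.135, 0.005]
contact_force: [0.3, 0.6, 0.0]
opening: 0.051
```

{"method": "arm_command", "body": {
  "rows": "0 0 0 0 0 0; 0 0 -30 0 0 0; 0 0 -60 0 0 0; 0 0 -68 0 0 0; 0 0 -68 0 0 0; 6 -1 -68 0 0 0; 12 -1 -68 0 0 0; 16 -2 -68 0 0 0; 19 -2 -68 0 0 0; 21 -2 -68 0 0 0; 22 -2 -68 0 0 0; 22 -2 -68 0 0 0",
  "jaw": 0.26
}}

```text
t: 12.8
tool_pos: [0.634, 0.0268, 0.0841]
tool_rot: [-0.183, -3.136, 0.005]
contact_force: [-0.1, 0.2, 0.5]
opening: 0.0223
```

Push on in small steps, watching the force.

{"method": "arm_command", "body": {
  "rows": "1 0 0 0 0 0; 2 0 0 0 0 0; 3 0 0 0 0 0; 4 0 0 0 0 0; 4 0 0 0 0 0"
}}

```text
t: 13.42
tool_pos: [0.6368, 0.0268, 0.0839]
tool_rot: [-0.183, -3.132, 0.006]
contact_force: [-6.6, -0.6, 5.7]
opening: 0.0224
```

{"method": "arm_command", "body": {
  "rows": "2 0 0 0 0 0; 3 0 0 0 0 0; 3 0 0 0 0 0"
}}

```text
t: 13.8
tool_pos: [0.6376, 0.0268, 0.0838]
tool_rot: [-0.182, -3.124, 0.007]
contact_force: [-12.2, 0.4, 9.6]
opening: 0.0222
```

{"method": "arm_command", "body": {
  "rows": "-15 2 0 0 0 0; -30 4 20 0 0 0; -50 6 70 0 0 0; -70 8 120 0 0 0; -70 8 150 0 0 0; -70 8 150 0 0 0; -70 8 150 0 0 0"
}}

```text
t: 14.68
tool_pos: [0.5673, 0.0348, 0.2325]
tool_rot: [-0.182, -3.123, 0.006]
contact_force: [-0.3, -0.4, -1.7]
opening: 0.0225
```

```bash
python3 - <<'E'
from h import *
o=monitor.get_obs(); print(o['t'],o['tool_pos'],o['tool_rot'],o['contact_force'],o['opening'])
C=cam('wrist'); tops(C); save(C['f'],'w4.png')
E
```

```text
14.675 [0.56729732 0.03480925 0.23248347] [-0.18223303 -3.12250818  0.00637983] [-0.26803378 -0.40733162 -1.6924698 ] 0.022467608085102914
ctr [668.3  15.3] flat normal deg mod60 11.8 area 972 (1677 exp) px (234, 272, 35, 46)
ctr [452.4  38. ] flat normal deg mod60 27.9 area 1657 (1677 exp) px (215, 1, 61, 72)
```

View pics/w4.png

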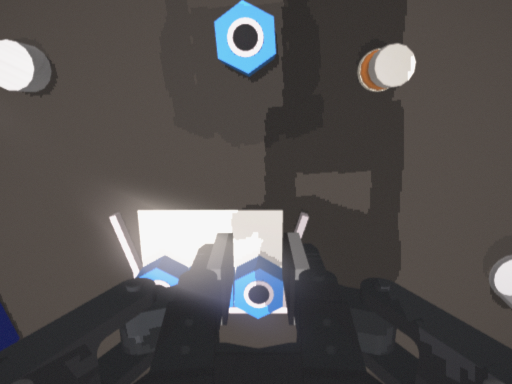

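A sits in the back-left place, with its well at (258,294). Next is block B, at (452,38) with its flat at 27.9°.

{"method": "arm_command", "body": {
  "rows": "-30 1 0 0 -0.4 2; -60 2 -20 0 -0.8 4.6; -90 3 -50 0 -0.8 4.6; -115 3 -80 0 -0.8 4.6; -115 3 -110 0 -0.8 4.6; -115 3 -135 0 -0.8 4.6; -115 3 -149 0 -0.8 4.6; -115 3 -149 0 -0.8 4.6",
  "jaw": 0.75
}}

```text
t: 15.72
tool_pos: [0.4508, 0.0379, 0.0809]
tool_rot: [-0.057, -3.136, 0.006]
contact_force: [1.4, -0.1, -0.7]
opening: 0.0642
```

{"method": "arm_command", "body": {
  "rows": "0 0 0 0 0 0; 0 0 0 0 0 0; 0 0 0 0 0 0; 0 0 0 0 0 0",
  "jaw": 0
}}

```text
t: 16.23
tool_pos: [0.4513, 0.0379, 0.0816]
tool_rot: [-0.057, -3.137, 0.006]
contact_force: [0.4, 0.7, 1.1]
opening: 0.0439
```

```bash
python3 - <<'E'
from h import *
o=monitor.get_obs(); print(o['t'],o['tool_pos'],o['tool_rot'],o['contact_force'],o['opening'])
C=cam('wrist'); tops(C)
C=cam('top'); p=proj(C,[[.666,.023,.028],[.6617,-.022,.028],[.4524,.038,.028]]); print(p,[ (C['f'][int(v),int(u)]) for u,v in p])
E
```

```text
16.225 [0.45130048 0.03785078 0.08160017] [-0.05714141 -3.1372494   0.00575608] [0.42160692 0.72116198 1.12242416] 0.043900231937285275
ctr [452.8  37.7] flat normal deg mod60 27.7 area 1701 (1677 exp) px (202, 216, 111, 113)
[[243.84346418 161.22438716]
 [261.42788451 162.53032607]
 [239.41441987 245.60131474]] [array([33, 34, 36], dtype=uint8), array([50, 51, 53], dtype=uint8), array([137,  72,  60], dtype=uint8)]
```

{"method": "arm_command", "body": {
  "rows": "10 -2 0 0 0 -0.5; 25 -6 0 0 0 -1; 40 -10 0 0 0 -2; 55 -13 0 0 0 -3; 70 -17 0 0 0 -4; 85 -20 0 0 0 -4.4; 100 -24 0 0 0 -4.4; 115 -26 0 0 0 -4.4; 130 -28 0 0 0 -4.4; 145 -30 0 0 0 -4.4; 157 -31 0 0 0 -4.4; 157 -31 0 0 0 -4.4"
}}

```text
t: 17.82
tool_pos: [0.6099, 0.0066, 0.0817]
tool_rot: [-0.178, -3.136, 0.006]
contact_force: [1.6, -0.8, 1.2]
opening: 0.0435
```

{"method": "arm_command", "body": {
  "rows": "0 0 0 0 0 0; 0 0 0 0 0 0; 0 0 30 0 0 0; -15 2 65 0 0 0; -40 4 65 0 0 0; -44 5 65 0 0 0; -44 5 65 0 0 0",
  "jaw": 0.65
}}

```text
t: 18.7
tool_pos: [0.5655, 0.0117, 0.1461]
tool_rot: [-0.178, -3.135, 0.006]
contact_force: [0.9, -1.0, -0.1]
opening: 0.0553
```

{"method": "arm_command", "body": {
  "rows": "0 0 0 0 0 0; 0 0 -30 0 0 0; 0 0 -60 0 0 0; 0 0 -63 0 0 0; 0 0 -63 0 0 0; 8 -1 -63 0 0 0; 16 -2 -63 0 0 0; 22 -3 -63 0 0 0; 26 -3 -63 0 0 0; 28 -3 -63 0 0 0; 28 -3 -63 0 0 0",
  "jaw": 0.26
}}

```text
t: 20.08
tool_pos: [0.5937, 0.0087, 0.083]
tool_rot: [-0.178, -3.135, 0.006]
contact_force: [-0.7, -0.1, -0.1]
opening: 0.0225
```

{"method": "arm_command", "body": {
  "rows": "1 0 0 0 0 0; 2 0 0 0 0 0; 3 0 0 0 0 0; 4 0 0 0 0 0; 5 -0.5 0 0 0 0; 5 -0.5 0 0 0 0"
}}

```text
t: 20.82
tool_pos: [0.5969, 0.0086, 0.0826]
tool_rot: [-0.177, -3.129, 0.005]
contact_force: [-9.4, 0.8, 6.1]
opening: 0.0223
```

{"method": "arm_command", "body": {
  "rows": "-15 2 0 0 -0.6 0; -35 5 30 0 -0.6 0; -60 5 90 0 -0.6 0; -80 5 140 0 -0.6 0; -80 5 150 0 -0.6 0; -80 5 150 0 -0.6 0",
  "jaw": 1
}}

```text
t: 21.58
tool_pos: [0.5176, 0.0135, 0.2333]
tool_rot: [0.177, 3.131, -0.004]
contact_force: [0.4, 0.3, -0.6]
opening: 0.0853
```

```bash
python3 - <<'E'
from h import *
o=monitor.get_obs(); print(o['t'],o['tool_pos'],o['tool_rot'],o['contact_force'],o['opening'])
C=cam('wrist'); tops(C); save(C['f'],'w5.png')
p=proj(C,[[.666,.023,.028],[.6617,-.022,.028],[.6264,.0049,.028]]); print(p)
for q in p: 
    try: print(ring(C,q,R=14))
    except Exception as e: print(e)
E
```

```text
21.575 [0.51759076 0.01352913 0.23333708] [ 0.17722438  3.13059223 -0.00439991] [ 0.44197132  0.25091695 -0.6353244 ] 0.08526222371012744
ctr [648.5 -17.9] flat normal deg mod60 2.6 area 7591 (1677 exp) px (166, 274, 144, 78)
[[285.3092241  331.63617697]
 [237.6019265  332.26841606]
 [261.74775579 296.87689876]]
(array([671.55385696,  23.99494317]), np.int32(67), array([286.9, 336.5]))
(array([662.8178817, -22.5677306]), np.int32(182), array([237.2, 333.3]))
min() iterable argument is empty
```

View pics/w5.png

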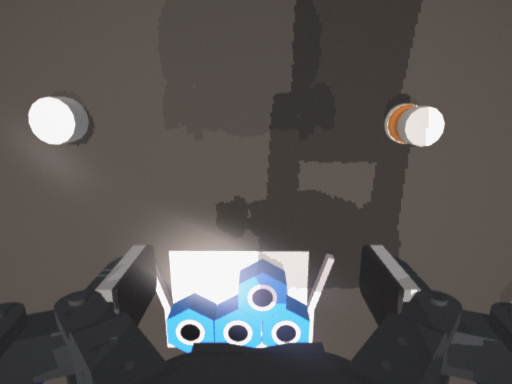

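{"method": "arm_command", "body": {
  "rows": "-5 -50 0 0 0 0; -10 -100 0 0 0 0; -15 -150 0 0 0 0; -20 -200 0 0 0 0; -25 -250 0 0 0 0; -27 -295 0 0 0 0; -27 -295 0 0 0 0; -27 -295 0 0 0 0; -27 -295 0 0 0 0"
}}

```text
t: 22.75
tool_pos: [0.4899, -0.2802, 0.2305]
tool_rot: [0.175, 3.136, -0.002]
contact_force: [0.7, -0.4, -0.6]
opening: 0.0853
```

```bash
python3 - <<'E'
from h import *
o=monitor.get_obs(); print(o['t'],o['tool_pos'],o['tool_rot'],o['q'])
C=cam('wrist'); tops(C); save(C['f'],'w6.png')
E
```

```text
22.75 [ 0.48994329 -0.28019132  0.23045478] [ 1.75380278e-01  3.13551892e+00 -2.06977110e-03] [-6.51177590e-01 -3.52748394e-02  1.82657381e+00 -4.45091329e-04
  1.34858408e+00 -2.11012581e+00]
```

View pics/w6.png

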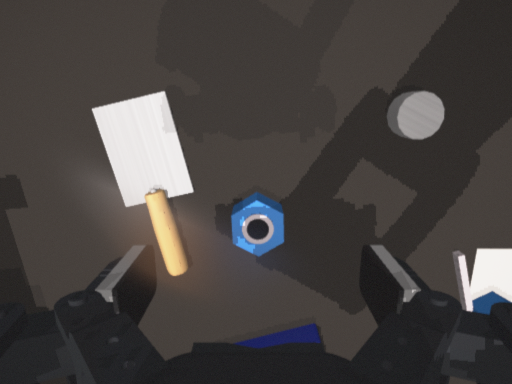

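Four blocks are visibly nested in w5. C is at (258,229) in shadow, with the spatula's handle end at (180,270). I'll measure C with a threshold that adapts to the shadow.

```bash
python3 - <<'E'
from h import *
C=cam('wrist'); f=C['f']
print(ring(C,(258,229),R=16))
h=cv2.cvtColor(f,cv2.COLOR_RGB2HSV)[170:290,205:310]
b=(h[...,0]>90)&(h[...,0]<125)&(h[...,1]>110)&(h[...,2]>60)
v=h[...,2][b]; t,_=cv2.threshold(v.reshape(-1,1),0,255,cv2.THRESH_OTSU); print(t,np.percentile(v,[5,25,50,75,95]))
print([tuple(int(k) for k in f[r,258]) for r in range(188,262,4)])
ys,xs=np.nonzero(b); 
# leftmost/rightmost vertical edges: top-face side edges (flat normals)
for s in(0,1):
    E=[]
    for r in range(40,70):
        x=xs[ys==r]; E.append((205+(x.min()-.5 if s==0 else x.max()+.5),170+r))
    P=ray(C,E,.028)[:,:2]*1000; a=np.polyfit(P[:,0],P[:,1],1); print('edge dir deg',np.degrees(np.arctan(a[0])),'y at 530',np.polyval(a,530))
E
```

```text
(array([ 529.73447639, -284.71441303]), np.int32(324), array([257.5, 228.4]))
155.0 [105. 151. 183. 189. 239.]
[(66, 61, 58), (47, 68, 96), (37, 71, 112), (60, 116, 182), (95, 183, 244), (69, 123, 189), (68, 113, 171), (189, 175, 179), (38, 38, 40), (35, 36, 39), (35, 35, 41), (38, 39, 45), (40, 41, 48), (177, 165, 169), (84, 124, 179), (68, 116, 177), (69, 116, 175), (61, 70, 88), (60, 59, 67)]
edge dir deg -5.9661802544788145 y at 530 -307.06532694282555
edge dir deg -4.255760560394417 y at 530 -262.4491042386562
```

{"method": "arm_command", "body": {
  "rows": "20 -2 -30 0 0 1.3; 40 -4 -60 0 0 1.3; 40 -4 -100 0 0 1.3; 40 -4 -130 0 0 1.3; 40 -4 -147 0 0 1.3; 40 -4 -147 0 0 1.3",
  "jaw": 0.7
}}

```text
t: 23.6
tool_pos: [0.5296, -0.2835, 0.0831]
tool_rot: [0.139, 3.138, -0.001]
contact_force: [-0.3, -0.2, -0.5]
opening: 0.0597
```

{"method": "arm_command", "body": {
  "rows": "0 0 0 0 0 0; 0 0 0 0 0 0; 0 0 0 0 0 0; 0 0 0 0 0 0",
  "jaw": 0
}}

```text
t: 24.1
tool_pos: [0.5306, -0.2841, 0.0849]
tool_rot: [0.139, 3.136, -0.003]
contact_force: [0.3, 1.0, 6.3]
opening: 0.0436
```

```bash
python3 - <<'E'
from h import *
o=monitor.get_obs(); print(o['t'],o['tool_pos'],o['tool_rot'],o['contact_force'],o['opening'])
C=cam('wrist'); tops(C); print(ring(C,proj(C,[.531,-.2847,.028])[0],R=25))
E
```

```text
24.1 [ 0.53059722 -0.28408229  0.08494547] [ 0.13861056  3.13575871 -0.0033721 ] [0.25152031 0.98098071 6.2746228 ] 0.043609301801133794
(array([ 529.92899918, -283.85652721]), np.int32(1481), array([257.5, 264.8]))
```

{"method": "arm_command", "body": {
  "rows": "-2 15 0 0 0 0; -5 40 0 0 0 0; -8 65 0 0 0 0; -10 90 0 0 0 0; -10 115 0 0 0 0; -10 140 0 0 0 0; -10 165 0 0 0 0; -10 190 0 0 0 0; -10 212 0 0 0 -0.5; -7 232 0 0 0 -1; 3 247 0 0 0 -1.5; 10 252 0 0 0 -1.5"
}}

```text
t: 25.65
tool_pos: [0.5398, -0.0302, 0.085]
tool_rot: [0.176, 3.136, -0.004]
contact_force: [-2.8, -1.4, 4.0]
opening: 0.0437
```

{"method": "arm_command", "body": {
  "rows": "8 0 0 0 0 0; 18 -1 0 0 0 0; 28 -3 0 0 0 0; 35 -4 0 0 0 0; 39 -4 0 0 0 0; 39 -4 0 0 0 0"
}}

```text
t: 26.4
tool_pos: [0.5789, -0.0341, 0.085]
tool_rot: [0.176, 3.135, -0.003]
contact_force: [0.4, 0.8, 3.2]
opening: 0.0434
```

{"method": "arm_command", "body": {
  "rows": "0 0 0 0 0 0; 0 0 0 0 0 0; 0 0 30 0 0 0; -15 2 65 0 0 0; -40 4 65 0 0 0; -44 5 65 0 0 0; -44 5 65 0 0 0",
  "jaw": 0.65
}}

```text
t: 27.28
tool_pos: [0.5347, -0.029, 0.1493]
tool_rot: [0.176, 3.136, -0.003]
contact_force: [0.3, -0.3, 1.0]
opening: 0.0552
```

```bash
python3 - <<'E'
from h import *
o=monitor.get_obs(); print(o['t'],o['tool_pos'],o['tool_rot'],o['contact_force'],o['opening'])
C=cam('wrist'); tops(C); save(C['f'],'w7.png')
for X in([.5796,-.0345,.028],[.6264,.0049,.028]):
    try: print(ring(C,proj(C,X)[0],R=18))
    except Exception as e: print(e)
E
```

```text
27.275 [ 0.53471068 -0.0289895   0.14934388] [ 0.1759964   3.13585919 -0.00318446] [ 0.25815246 -0.33717341  0.9881594 ] 0.055165286825858424
ctr [613.5  -2.9] flat normal deg mod60 38.7 area 344 (1677 exp) px (292, 309, 41, 32)
ctr [577.8 -33.2] flat normal deg mod60 24.4 area 1588 (1677 exp) px (222, 245, 71, 71)
min() iterable argument is empty
(array([628.94990126,   5.41982926]), np.int32(736), array([324.7, 343.7]))
```

{"method": "arm_command", "body": {
  "rows": "2 -2 0 0 0 0; 2 -2 -30 0 0 0; 2 -2 -60 0 0 0; 2 -2 -65 0 0 0; 2 -2 -65 0 0 0; 10 -3 -65 0 0 0; 18 -4 -65 0 0 0; 26 -5 -65 0 0 0; 34 -6 -65 0 0 0; 42 -7 -65 0 0 0; 48 -8 -65 0 0 0; 50 -8 -65 0 0 0",
  "jaw": 0.26
}}

```text
t: 28.82
tool_pos: [0.5854, -0.0372, 0.0843]
tool_rot: [0.176, 3.136, -0.003]
contact_force: [-1.5, 0.0, 2.0]
opening: 0.0221
```

{"method": "arm_command", "body": {
  "rows": "2 0 0 0 0 0; 4 -0.5 0 0 0 0; 6 -0.5 0 0 0 0; 7 -0.5 0 0 0 0; 7 -0.5 0 0 0 0"
}}

```text
t: 29.45
tool_pos: [0.5908, -0.0373, 0.0838]
tool_rot: [-0.175, -3.132, 0.003]
contact_force: [-7.7, 0.6, 5.6]
opening: 0.0224
```

{"method": "arm_command", "body": {
  "rows": "2 0 0 0 0 0; 3 0 0 0 0 0; 4 0 0 0 0 0; 4 0 0 0 0 0"
}}

```text
t: 29.95
tool_pos: [0.5918, -0.0371, 0.0834]
tool_rot: [-0.174, -3.122, 0.002]
contact_force: [-13.7, 0.9, 11.8]
opening: 0.0223
```

{"method": "arm_command", "body": {
  "rows": "-15 2 0 0 -0.6 0; -35 5 30 0 -0.6 0; -60 10 90 0 -0.6 0; -85 20 140 0 -0.6 0; -85 24 170 0 -0.6 0; -85 24 170 0 -0.6 0; -85 24 170 0 -0.6 0",
  "jaw": 1
}}

```text
t: 30.82
tool_pos: [0.5066, -0.0131, 0.2521]
tool_rot: [-0.175, -3.131, 0.001]
contact_force: [-0.1, 0.4, -0.2]
opening: 0.0853
```

```bash
python3 - <<'E'
from h import *
o=monitor.get_obs(); print(o['t'],o['tool_pos'],o['tool_rot'],o['contact_force'],o['opening'])
C=cam('wrist'); save(cv2.resize(C['f'][240:384,130:340],None,fx=3.6,fy=3.6,interpolation=cv2.INTER_CUBIC),'w8.png')
T=np.array([.6617,-.0217,.028]); t=np.array([.9934,-.1149,0]); l=np.array([.1149,.9934,0])
for x,y in[(0,44.8),(0,0),(0,-44.8),(-38.1,22.4),(-38.1,-22.4)]:
    q=proj(C,T+x/1000*t+y/1000*l)[0]
    try:
        r=ring(C,q,R=12); d=r[0]/1000-T[:2]; print(x,y,'meas',(d@t[:2]*1000).round(1),(d@l[:2]*1000).round(1),r[1:])
    except Exception as e: print(x,y,e)
E
```

```text
30.825 [ 0.50656731 -0.01307871  0.25209847] [-1.74511473e-01 -3.13149835e+00  1.34315709e-03] [-0.10603849  0.40613382 -0.15057046] 0.08533738037726453
0 44.8 meas 0.6 46.0 (np.int32(160), array([311.8, 330.7]))
0 0 min() iterable argument is empty
0 -44.8 meas 1.0 -44.8 (np.int32(171), array([221.5, 330.7]))
-38.1 22.4 min() iterable argument is empty
-38.1 -22.4 min() iterable argument is empty
```

View pics/w8.png

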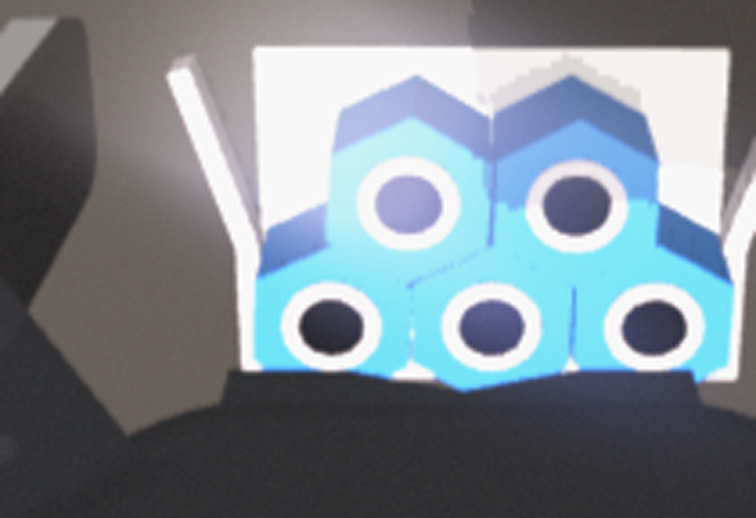

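```bash
python3 - <<'E'
from h import *
C=cam('wrist'); g=cv2.cvtColor(C['f'],cv2.COLOR_RGB2GRAY)
W=[]
for u,v in[(311.4,331.1),(266.7,330.8),(222.2,330.6),(290,297),(243.3,296.7)]:
    k=np.zeros_like(g); cv2.circle(k,(round(u),round(v)),11,255,-1)
    m=cv2.inRange(g,0,165)&k; n,lab,st,ce=cv2.connectedComponentsWithStats(m)
    i=1+st[1:,4].argmax(); W.append(ray(C,ce[i],.028)[0,:2]*1000); print(ce[i].round(1),st[i,4],W[-1].round(1))
W=np.array(W); N=['BL','BM','BR','FL','FR']
for a,b in[(0,1),(1,2),(3,4),(0,3),(1,3),(1,4),(2,4)]:
    print(N[a],N[b],np.linalg.norm(W[a]-W[b]).round(1))
E
```

```text
[311.4 331.9] 220 [667.4  23.3]
[266.2 331.9] 219 [662.5 -21.6]
[221.5 331.7] 224 [657.3 -66.1]
[289.8 297.8] 251 [626.7   5.2]
[246.1 300.2] 87 [624.6 -37.4]
BL BM 45.2
BM BR 44.8
FL FR 42.7
BL FL 44.6
BM FL 44.7
BM FR 41.0
BR FR 43.4
```

```bash
python3 - <<'E'
from h import *
C=cam('wrist'); P=ray(C,[[243.1,297.5],[289.8,297.8],[266.2,331.9],[221.5,331.7]],.028)[:,:2]*1000
print([np.linalg.norm(P[0]-P[i]).round(1) for i in(1,2,3)])
C=cam('side'); save(C['f'],'s9.png')
E
```

```text
[np.float64(45.4), np.float64(44.9), np.float64(44.4)]
```

View pics/s9.png

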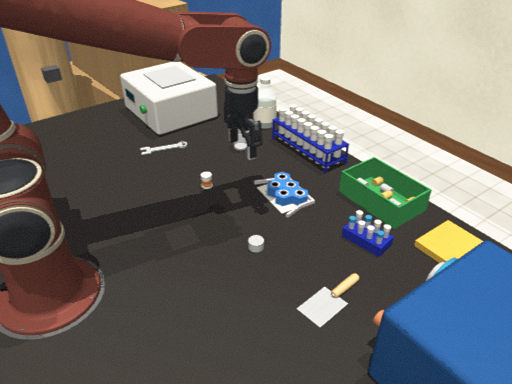

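The side view shows all five blocks packed in the tray around (288,188). The jar, tin, wrench, spatula and rack are where they started, and the beaker, now mostly behind the gripper, looks to be too.

```bash
python3 -c "
from station import workorder; print(workorder.finish_job())"
```

```text
the job is handed in; nothing more can be done
None
```

All five blocks are in the tray, close-packed, and the job was handed in at about 31 s on the robot's clock. I gripped each loose block with the 20 N setting and slid it flat along the bench to the tray. Then I let go and pushed it home with the fingers either side of its front corner, at no more than about 14 N.

**Spacing:** neighbouring block centres measured 44.4–45.4 mm apart against the nominal 44.8 mm. The close-up shows only hairline seams.

**Bystanders:** in the last side view the jar, tin, wrench, spatula and rack are where they started. The beaker is mostly hidden behind the gripper in that view; the arm never worked near it.

**Checks that failed or disagreed:**
- Glare spoiled the automatic reading of the front-right block: it gave 41.0–43.4 mm spacings, less than the blocks' own 44 mm width. I replaced it with a centre picked by eye from the close-up, so that block's spacings rest on that.
- Early on, the tray's front edge measured 71 mm from the marker instead of 68 mm. I relied on the marker and the block positions instead.

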